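# Slide a loaded work nest round the fixtures to the screw press and nip it down

### The arm

A 6-joint arm with a two-finger parallel gripper is mounted at the origin on the work surface. World frame = base frame: x ahead of the robot, y to its left, z up, the work surface at z = 0. Lengths are in mm, angles in rad, forces in N, time in s.
With the tool pointing down it reaches from about 350 to 975 mm from the base axis. Payload 7.1 kg.
Tool frame: the origin (TCP) lies midway between the tips of the shut fingers; the grasp point (between the pads) lies ctrl.grip_point_offset behind it (ctrl.grip_point_offset is the distance from the TCP to the grasp point, in mm); z points along the fingers, y is the line along which they close (so a half turn about z gives the same grasp; the last joint's range is limited). The gripper opens to 88 mm and grips with 3 to 60 N. Pads are 20 mm wide; open, the fingers measure 115 mm over their backs; the gripper's body (75 mm by 178 mm) begins 61 mm behind the grasp point.
Start: joints at [1.222, 0.423, 1.63, -0, 1.089, -0.019], TCP at [202.377, 591.311, 222.675] pointing down, gripper open.
Joint ranges: [-3, 3], [-0.9, 2.11], [0.09, 2.58], [-1.31, 4.45], [0.11, 2.69], [-2.54, 2.54]. Speed limits (rad/s): [2.39, 2.39, 3.01, 3.14, 3.14, 3.14].

### API

Orientations are given as a rotation vector (axis times angle).
In Python, from workcell import ctrl gives the robot as it stands.
- The arm moves only by the tool apply_moves, never from a script. Its argument "targets" is a list of rows, each an object of numbers: "tx", "ty", "tz": the shift along the world's x, y, z in m; "spin": the turn about the world's z in degrees. In form: [{"tx": .., "ty": .., "tz": .., "spin": ..}, ...]. A call has exactly 8 rows; each row is the pose to reach, as a shift and turn from the pose commanded when the call began; what a row does not reach only later rows make up. A row lasts 1/10 s, in which the tool goes at most 50 mm and 8.59 degrees, less where a joint would pass 70% of its speed; a pose out of reach is approached as far as the arm can. A call with a gripper value outside its range is refused whole. "gripper" is the closure, from -1 (fully open) to 1 (shut), set as the call begins (left out, the last holds). The fingers move at their own pace and stop on an object; the grip force is fixed at half the most. Time passes only in rows, so rows that repeat a pose let the fingers close, or fill a call up. It gives the time, the measured TCP pose, the force, the opening and the grip force at its end, in the units of the state.
- ctrl.get_obs(): the state, without advancing time (a new reading comes with each control period).
- ctrl.get_image(name): name is "scene" or "top" or "wrist"; returns the picture (480x640x3 uint8, red, green, blue); there is no depth.
- ctrl.get_calibration(name): a dict with "fov_y" (degrees; the focal length in pixels is half the picture's height over the tangent of half this angle, whatever the lens; pixels are square), "cx", "cy" (the principal point, pixels), "rvec" (rotation vector, rad) and "tvec" (3), from world to camera coordinates, as OpenCV has them. Camera axes: x right, y down, z forward; pixel columns grow to the right and rows downward; lengths in mm; the calibration is good to about 2 mm. A picture is of the moment at which its call begins: read the wrist's pose just before it. get_calibration takes no time and is no camera call; for the wrist camera it gives the pose at the moment of the call.
- ctrl.close_job(): hands the job in; it is judged then, once.
Trained networks look in the newest picture that a camera, given by its name, has taken for a name from the list of things; names that differ only in an ending like _2 or _b are one class to them, and where a whole thing is asked for, a point or a joint stands for the part that bears it (a point fixed in the world has none). Each returns a list of dicts, best first, with "score" (0 to 1); they miss things now and then, are a little off and sometimes report something else, mostly with a low value. They report only what shows in the picture. A call takes as long as a camera call. They do not tell look-alikes from the thing itself.
- ctrl.outline_of(name, camera): "pixels" (480x640 bool, what is visible of it) and "box" ([left, top, right, bottom] in pixels, round what is visible of it).
- ctrl.pinpoint(name, camera): "uv" ([column, row] in pixels: a listed point, or the origin of a listed thing).
The state is a dict: "t": time; "qpos": joint angles; "qvel": joint speeds; "joint_torque": joint torques, N m; "ee_pos": TCP position; "orientation": TCP orientation; "ft_force": force on the tool from outside, world axes, zero at the start; "moment": the same for the moment, N m; "width": finger opening in mm; "grasp_force": force on a finger pad.
Only numpy, scipy, OpenCV 4.12 (cv2) and the standard library are available. Lean on these libraries where they do the work, as an engineer would, in place of code of your own. Each camera call takes 0.05 s, during which the arm holds its last target. There are 200 camera calls.

### The job

Push the loose yellow nest, with the black handle lying in it, flat along the bench to the green screw press, passing between the toggle-clamp fixture and the screw bin without touching either, until the nest is fully home and square against the aluminium end stop with the handle's round boss under the orange pad; push only on the nest, never on the handle. Then wind the red T-grip clockwise until the pad just meets the boss, give it a quarter turn more, and let go. Leave the other things on the bench where they are.

Things in the scene. Friction and masses are not known exactly. Their poses are not given: they have to be found in the camera images.
- nest: Loose yellow work nest, a block 140 (x) x 90 (y) x 30 mm high, about 0.4 kg, with ridges on top (40 mm high in all) that form a pocket. Too wide to grasp; it slides on the bench. Its four side faces are plain and upright up to 30 mm. Origin: centre of the underside, on the bench; x along its length, z up. Its +x end goes against the press's end stop.
- handle: Loose black moulded handle lying in the nest's pocket (about 1 mm play all round), 104 (x) x 34 (y) mm, main body 14 mm thick, with a round flat boss, 32 mm across, whose top is 24 mm above its underside. Origin: centre of its underside, directly above the nest's origin, 30 mm above the bench; axes as the nest's.
- boss_top (a point): Centre of the top of the handle's round boss, 20 mm towards the nest's +x end from the nest's centre and 54 mm above the bench.
- press: Green bench screw press (C-frame) on the bench. Origin: the bench point under the screw axis; z up. The nest slides in on the bench itself in the press's +x direction. Foot and column stand at y = -72 to -195 mm, x = -55 to +55 mm, column 168 mm high. Arm and round nose (46 mm across), 112 to 180 mm high, reach over the nest; below them only screw, collar and pad. +y side open.
- stop_face (a point): Middle of the stopping face of the press's aluminium end stop, a bar 90 mm wide (y) and 22 mm high, fixed to the bench 50 mm in the press's +x from its origin; axes as the press's. The nest is home with its +x end flat against it: nest centre 70 mm in -x from here, 20 mm in -x from the press's origin, y = 0, axes parallel.
- screw (a joint): Turn of the press screw (rad), grows clockwise seen from above, range 0 to 6.0; stays where left, turns with about 0.12 N m. Starts between 0 and 0.6. Lead 12 mm a turn: at 0 the pad's underside is 57.5 mm and the T-grip's centre 222 mm above the bench; both sink 1.91 mm per rad. With the nest home the pad meets the boss at 1.83; past that the rubber pad yields (5 N per mm).
- grip (a point): Centre of the red T-grip on top of the screw, on its axis: the point to grip. The bar is 14 mm thick, 20 mm high, flat sides 50 mm long, with 20 mm balls at the ends (80 mm overall). Below it only the 22 mm shank, clear for 20 mm. Its x axis lies along the bar; at screw = 0 that is the press's x axis.
- grip_end (a point): One end of the T-grip bar, 38 mm from the screw axis along the bar (at the +x end at screw = 0); turns with the screw.
- pad: Orange rubber pressure pad under the screw, 24 mm across. Origin: centre of its underside, on the screw axis.
- fixture: Fixed obstacle facing the robot: toggle-clamp fixture, 64 mm wide (y): a yellow block 42 mm high with a black part on it, then an aluminium riser carrying a toggle clamp with an upright red handle. Origin: on the bench in the middle of its near face; it extends 177 mm in its +x from there and up to 235 mm high. Nothing may touch it.
- bin: Fixed obstacle: dark steel bin of screws, 85 (x) x 110 (y) x 42 mm high. Origin: on the bench in the middle of its far face (the +x side); it extends 85 mm in -x from there. Nothing may touch it.
- can: Bystander: upright spray can, 60 mm across, 190 mm high, green cap. Origin: centre of its base.
- spare1: Bystander: spare black handle like the other, lying on the bench at the far left. Origin: centre of its underside.
- spare2: Bystander: another spare black handle, beside the first. Origin: centre of its underside.
- screwdriver: Bystander: orange-handled screwdriver, 190 mm long, lying on the bench left of the robot. Origin: under its middle.
- driver: Bystander: black angle driver, about 215 mm long, 43 mm high, lying on the bench on the right. Origin: underside of its middle.
Things that resemble listed ones, but are neither listed nor needed, are in the scene too. What is shaped like the nest but purple is not meant. What is shaped like the handle but brown is not meant.

How it is judged (in metres and radians):
On the way, in this order (a step that is already met when the one before it is completed fails the run):
1. the nest is home: its end within 3.5 mm of the end stop, within 6 mm of the middle, square within 4 degrees, the pad still up off the boss (x of nest in the frame of press above -0.0235 m and y of nest in the frame of press between -0.006 and 0.006 m and angle between the x axis of nest and the x axis of press, either way round below 0.07 rad and value of joint screw below 1.53 rad), for 0.2 s.
2. the pad, wound down, meets the handle's boss (contact force between pad and handle above 0.5 N), for 0.1 s.
At the end, for the whole second after the job is handed in: The nest is flat, at rest, its end within 3.5 mm of the end stop, within 6 mm of the press's middle line, square within 4 degrees; the pad bears on the boss (over 3 N, within 8 mm of its centre); the screw stands a quarter turn past contact, give or take 30 degrees; nothing is held (x of nest in the frame of press above -0.0235 m and y of nest in the frame of press between -0.006 and 0.006 m and angle between the x axis of nest and the x axis of press, either way round below 0.07 rad and value of joint screw between 2.88 and 3.93 rad and contact force between pad and handle above 3 N and horizontal distance between boss_top and pad below 0.008 m and height (world z) of nest below 0.004 m and linear speed of nest below 0.01 m/s); the robot touches nothing.
It fails at once if the toggle-clamp fixture or the screw bin is touched (contact force between any of fixture, bin and anything else above 0.3 N).
It fails at once if the robot touches the handle (contact force between handle and the arm above 0.5 N or contact force between handle and the fingers above 0.5 N).
It fails at once if the nest is lifted or tipped instead of sliding flat, or the handle comes out of its pocket (height (world z) of nest above 0.01 m or angle between nest's own z axis and vertical above 0.12 rad or distance between handle and nest above 0.036 m).
It fails at once if the screw is overtightened, more than 0.36 turn past contact (value of joint screw above 4.08 rad).
It fails at once if a bystander is moved by more than 15 mm (distance of any of can, spare1, spare2, screwdriver, driver from where it was at the start of the episode above 0.015 m).
It also fails if it takes over 72 s, if anything falls off the work surface, if the arm or the gripper's body presses on something with over 40 N, if the wrist force passes 120 N, or if a joint passes its speed limit or range.

## Working session

There is one attempt and no reset: what is moved stays moved. The work goes in short steps, Python scripts to look and compute and a tool call to move; the robot and the scene stay as the last step left them, time stands still between calls to the robot, and variables do not carry over. Pictures are saved under pics/ and viewed, at most 10 in all, crops included, and the job is handed in when it is done.

Besides the shell and the picture viewer there is one more tool, called after ">>>" as name(argument=value, ...), one argument or row to a line, values as JSON. apply_moves: Moves the arm, as the interface text tells. Its arguments: {"type":"object","properties":{"targets":{"type":"array"},"gripper":{"type":"number"}},"required":["targets"]}

```bash
mkdir -p pics; ls; cat > h.py <<'E'
import numpy as np, cv2
from workcell import ctrl
def cam(n):
    c=ctrl.get_calibration(n); f=240/np.tan(np.radians(c["fov_y"])/2)
    K=np.array([[f,0,c["cx"]],[0,f,c["cy"]],[0,0,1]]); R=cv2.Rodrigues(np.array(c["rvec"],float))[0]
    return K,R,np.array(c["tvec"],float),c
def toworld(n,uv,z):
    K,R,t,_=cam(n); d=R.T@np.linalg.inv(K)@np.array([uv[0],uv[1],1.]); o=-R.T@t
    return o+d*(z-o[2])/d[2]
def proj(n,P):
    K,R,t,_=cam(n); p=K@(R@np.array(P,float)+t); return p[:2]/p[2]
def save(n,fn):
    im=ctrl.get_image(n); cv2.imwrite("pics/"+fn,im[:,:,::-1]); return im
E
python3 - <<'E'
from h import *
for n in ["scene","top"]:
    save(n,n+"0.png"); print(n,cam(n)[3])
Z=dict(nest=0,press=0,stop_face=11,grip=221.5,grip_end=221.5,boss_top=54,fixture=0,bin=0,can=0,handle=30,driver=0,pad=57)
for k,z in Z.items():
    for n in ["top","scene"]:
        try:
            for r in ctrl.pinpoint(k,n)[:3]: print(k,n,round(r["score"],2),np.round(r["uv"],1),np.round(toworld(n,r["uv"],z)[:2],1))
        except Exception as e: print(k,n,e)
E
```

```text
pics
scene {'fov_y': 48.21002840536545, 'cx': 322.95293539583815, 'cy': 234.79255007876313, 'rvec': array([ 2.25555291,  1.26139717, -0.40333692]), 'tvec': array([-315.05964614, -247.84780723, 1737.51067475])}
top {'fov_y': 42.05528853664041, 'cx': 313.30085394856127, 'cy': 240.67559570145056, 'rvec': array([ 1.99903756, -2.22173544,  0.2463836 ]), 'tvec': array([ 106.06658758,  545.61198661, 1466.28663404])}
nest top 0.97 [237.5 278. ] [491.4 245.6]
nest top 0.84 [147.1 287.1] [492.2 471.9]
nest top 0.8 [434.5 299.8] [ 385.2 -237.8]
nest scene 0.8 [207.1 276.2] [ 373.9 -235.4]
nest scene 0.76 [376.2 230.5] [492. 251.]
nest scene 0.62 [436.8 199.3] [493.1 474.6]
press top 0.64 [370.9 206.7] [ 640.3 -110.4]
press top 0.45 [230.3 277. ] [495.8 263.3]
press scene 0.68 [363.4 182.6] [320.1 321.6]
press scene 0.66 [296.5 326.9] [ 636.2 -100.7]
press scene 0.54 [289.1 284.3] [515.4 -54.7]
stop_face top 0.78 [370.1 191.2] [ 678.5 -112.1]
stop_face top 0.7 [180.8 222.6] [646.3 376.2]
stop_face scene 0.24 [377.2 224.2] [481.  261.2]
grip top 0.81 [378.1 181.1] [ 638.1 -105.4]
grip top 0.72 [3
[... 508 characters left out ...]
02.8 211.6] [657.5 572.6]
boss_top scene 0.71 [151.4 312.8] [ 432.5 -405.6]
fixture top 0.92 [314.2 213.6] [637.3  36.7]
fixture scene 0.97 [341.7 301.8] [636.2  38.9]
bin scene 0.87 [286.1 238.8] [379.1  12.1]
bin scene 0.5 [303.8 343.7] [ 686.5 -108. ]
can top 0.89 [243.3 183.2] [737.6 210.9]
can scene 0.93 [420.1 303.8] [751.1 213.9]
handle top 0.94 [111.4 231.6] [636.1 546.2]
handle top 0.62 [232.7 275.4] [494.  253.8]
handle scene 0.98 [378.6 222.5] [488.7 259. ]
handle scene 0.92 [492.8 219.6] [653.8 546.1]
driver top 0.94 [503.8 285.2] [ 403.2 -416. ]
driver top 0.68 [338.2 306.3] [394.3   2.6]
driver top 0.25 [314.8 213.1] [638.5  35. ]
driver scene 0.55 [153.1 312.7] [ 401.3 -404.1]
```

View pics/top0.png

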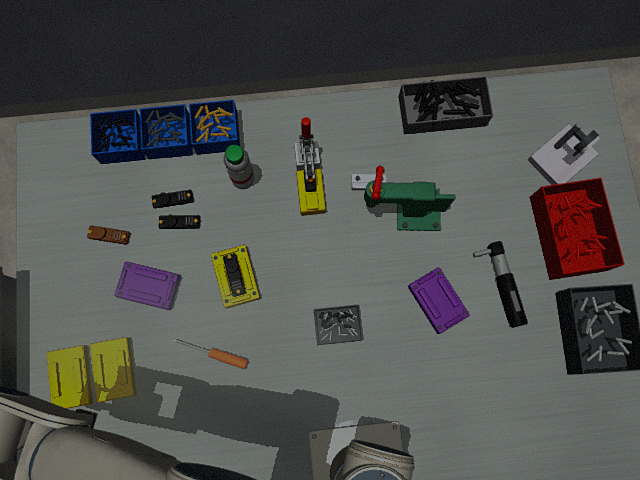

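View pics/scene0.png

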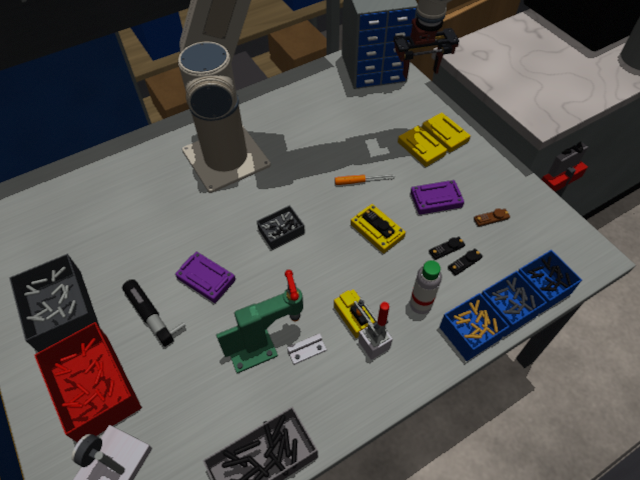

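The top view shows the yellow nest at about (236,275), between the fixture (310,170), bin (338,325) and press (400,200). The end stop is the grey bar at (370,182). The purple blocks and the brown handle are look-alikes. Next I fit poses to the outlines.

```bash
cat >> h.py <<'E'
from scipy.optimize import minimize
def boxpts(x,y,a,X,Y,Z):
    c,s=np.cos(a),np.sin(a)
    return np.array([[x+c*i-s*j,y+s*i+c*j,k] for i in X for j in Y for k in Z])
def hullmask(n,P,S=4):
    K,R,t,_=cam(n); q=(K@(R@P.T+t[:,None])).T; q=q[:,:2]/q[:,2:]
    m=np.zeros((480*S,640*S),np.uint8); cv2.fillConvexPoly(m,cv2.convexHull(((q+.5)*S).astype(np.int32)),1)
    return cv2.resize(m.astype(np.float32),(640,480),interpolation=cv2.INTER_AREA)
def fit(masks,p0,X,Y,Z):
    def f(p):
        e=0
        for n,m in masks.items():
            h=hullmask(n,boxpts(p[0],p[1],p[2]/50,X,Y,Z)); e+=1-np.minimum(h,m).sum()/np.maximum(h,m).sum()
        return e/len(masks)
    best=min((minimize(f,[p0[0],p0[1],50*a],method="Nelder-Mead",options=dict(initial_simplex=[[p0[0]+dx,p0[1]+dy,50*a+da] for dx,dy,da in[(0,0,0),(12,0,0),(0,12,0),(0,0,8)]],xatol=.1,fatol=1e-5)) for a in p0[2]),key=lambda r:r.fun)
    return best.x[0],best.x[1],np.degrees(best.x[2]/50),best.fun
def mask(k,n,near):
    rs=[r for r in ctrl.outline_of(k,n) if r["box"][0]-5<near[0]<r["box"][2]+5 and r["box"][1]-5<near[1]<r["box"][3]+5]
    m=rs[0]["pixels"].astype(np.uint8); print(k,n,round(rs[0]["score"],2),rs[0]["box"])
    c=np.vstack(cv2.findContours(m,cv2.RETR_EXTERNAL,cv2.CHAIN_APPROX_NONE)[0]); o=np.zeros((480,640),np.uint8)
    cv2.fillConvexPoly(o,cv2.convexHull(c),1); return o.astype(np.float32)
E
python3 - <<'E'
from h import *
for k,near,p0,X,Y,Z in [("nest",{"top":(236,276),"scene":(378,228)},(491,248,(-.25,0,.25)),(-70,70),(-45,45),(0,34)),
   ("bin",{"top":(338,325),"scene":(281,228)},(379,12,(-.1,.1)),(-85,0),(-55,55),(0,42)),
   ]:
    ms={}
    for n in near:
        try: ms[n]=mask(k,n,near[n])
        except Exception as e: print("no",k,n,e)
    if ms: print(k,fit(ms,p0,X,Y,Z))
    for n in ms: print(n,fit({n:ms[n]},p0,X,Y,Z))
# stop bar, press crop
im=cv2.imread("pics/top0.png"); c=im[130:250,280:440]; t=cv2.resize(c,None,fx=4,fy=4,interpolation=cv2.INTER_CUBIC)
cv2.imwrite("pics/pc.png",t)
for k,n in [("stop_face","top"),("fixture","top"),("press","top"),("grip","top"),("fixture","scene")]:
    for r in ctrl.outline_of(k,n)[:2]: print(k,n,round(r["score"],2),r["box"],cv2.minAreaRect(np.argwhere(r["pixels"])[:,::-1].astype(np.float32)))
E
```

```text
nest top 0.77 [210.1, 245.6, 260.4, 307.3]
nest scene 0.92 [348.7, 204.4, 405.6, 255.4]
nest (np.float64(494.8869101948418), np.float64(248.7613859885484), np.float64(9.685523522774872), np.float64(0.062282681465148926))
top (np.float64(494.94784191233543), np.float64(248.6910386751969), np.float64(9.747239450091993), np.float64(0.03362929821014404))
scene (np.float64(492.71102324950164), np.float64(249.9091720202199), np.float64(10.102314569529408), np.float64(0.08592909574508667))
bin top 0.78 [315.0, 302.9, 363.1, 342.3]
bin scene 0.69 [256.1, 202.6, 302.3, 249.7]
bin (np.float64(390.15554740689936), np.float64(10.191888315301618), np.float64(-0.6635367184983364), np.float64(0.05609801411628723))
top (np.float64(391.1396232307062), np.float64(10.30113302620176), np.float64(0.3365584191429123), np.float64(0.034325361251831055))
scene (np.float64(387.14519912978835), np.float64(10.206006411005834), np.float64(-1.3064366857445298), np.float64(0.04823660850524902))
stop_face top 0.63 [351.9, 165.7, 454.6, 229.8] ((399.2838439941406, 200.70272827148438), (104.9151382446289, 56.17040634
[... 202 characters left out ...]
4.2, 363.6, 343.5] ((337.6889953613281, 324.20123291015625), (36.55284118652344, 45.93952178955078), 83.6598129272461)
press top 0.89 [354.2, 161.7, 455.6, 232.9] ((399.3027648925781, 199.9908447265625), (103.0621109008789, 53.25514221191406), 16.699243545532227)
press top 0.21 [227.3, 254.9, 245.5, 298.5] ((234.2547149658203, 274.6415100097656), (41.757606506347656, 14.697578430175781), 74.05460357666016)
grip top 0.72 [371.7, 166.3, 384.4, 204.0] ((377.22540283203125, 182.53466796875), (9.883718490600586, 33.832725524902344), 8.746161460876465)
fixture scene 0.55 [336.0, 289.8, 391.8, 358.0] ((368.5303039550781, 317.3012390136719), (72.95880126953125, 46.70405960083008), 53.67317199707031)
```

View pics/pc.png

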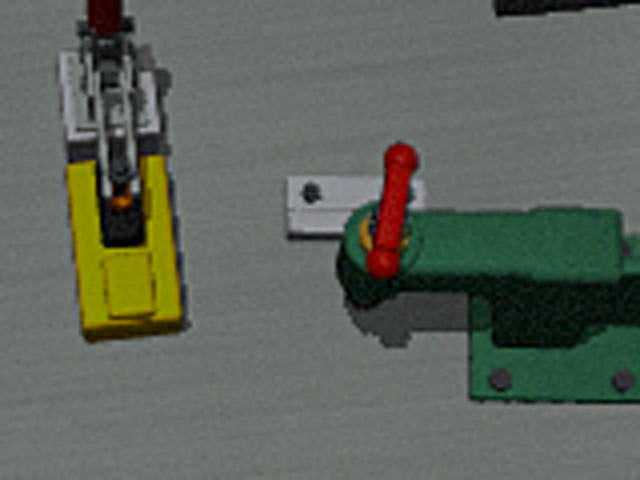

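The crop shows the end stop bar with its near upper edge at crop (287..425, 210), the grip centre at (391,211) and the fixture's near bottom edge from (85,341) to (187,330).

```bash
python3 - <<'E'
from h import *
from scipy.spatial.transform import Rotation as Ro
w=lambda x,y,z: np.round(toworld("top",(280+x/4-.4,130+y/4-.4),z)[:2],1)
print("bar near top",w(287,210,22),w(425,210,22),"left end",w(287,177,22),"bottom L",w(289,240,0))
print("foot near",w(472,398,8),w(638,403,8),"foot left up",w(472,300,8))
print("arm far/near edges z180",w(430,209,180),w(615,208,180),w(425,278,180),w(620,277,180))
print("grip",w(391,211,221),"balls",w(402,157,221),w(382,263,221))
print("fixture near",w(85,341,0),w(187,330,0),"L/R",w(68,165,42),w(165,155,42),w(85,328,42),w(183,320,42))
o=ctrl.get_obs(); print(o["ee_pos"],np.round(Ro.from_rotvec(o["orientation"]).as_matrix(),3),o["t"],o["width"],ctrl.grip_point_offset)
E
```

```text
bar near top [704.4 -66. ] [ 695.2 -153.8] left end [726.4 -68.6] bottom L [691.  -67.1]
foot near [ 572.5 -169.4] [ 558.3 -273.8] foot left up [ 636.5 -178.1]
arm far/near edges z180 [ 647.  -131.7] [ 636.5 -237.4] [ 606.5 -123.5] [ 595.4 -234.2]
grip [ 635.5 -103.4] balls [ 666.2 -113.5] [606.2 -94.6]
fixture near [637.6  71.1] [638.    5.2] L/R [742.3  70.5] [742.5   8.7] [634.8  70.7] [633.5   9.2]
[202.38283504 591.30245079 222.67243106] [[-0.946  0.324  0.   ]
 [ 0.324  0.946 -0.   ]
 [-0.    -0.    -1.   ]] 1.75 87.58636937162592 18.700000000000003
```

>>> apply_moves(
  targets=[
    {"tx":0.034,"ty":-0.033,"tz":0,"spin":-7.7},
    {"tx":0.069,"ty":-0.067,"tz":-0.01,"spin":-15.4},
    {"tx":0.104,"ty":-0.1,"tz":-0.02,"spin":-23},
    {"tx":0.139,"ty":-0.134,"tz":-0.03,"spin":-30.7},
    {"tx":0.174,"ty":-0.167,"tz":-0.04,"spin":-38.4},
    {"tx":0.209,"ty":-0.201,"tz":-0.05,"spin":-46},
    {"tx":0.244,"ty":-0.235,"tz":-0.06,"spin":-53.7},
    {"tx":0.28,"ty":-0.269,"tz":-0.07,"spin":-61.4},
  ],
  gripper=-1,
)

```text
t: 2.55
ee_pos: [483.2, 321.2, 152.6]
orientation: [2.032, 2.396, 0.001]
ft_force: [1.0, 0.1, 1.0]
width: 87.8
grasp_force: 0.0
```

```bash
cat >> h.py <<'E'
from scipy.spatial.transform import Rotation as Ro
def st():
    o=ctrl.get_obs(); M=Ro.from_rotvec(o["orientation"]).as_matrix()
    print("t",round(o["t"],2),"tcp",np.round(o["ee_pos"],1),"yang",round(np.degrees(np.arctan2(M[1,1],M[0,1])),2),"F",np.round(o["ft_force"],1),"w",round(o["width"],1),"q",np.round(o["qpos"],2)); return o
E
python3 - <<'E'
from h import *
st()
save("wrist","w1.png"); K,R,t,c=cam("wrist"); print(-R.T@t,c["fov_y"])
near=proj("wrist",(494.5,248.7,0)); print(near)
try:
    m=mask("nest","wrist",near); print(fit({"wrist":m},(494,248,(.17,)),(-70,70),(-45,45),(0,34)))
except Exception as e: print(e)
E
```

```text
t 2.55 tcp [483.2 321.2 152.6] yang 9.4 F [1.  0.1 1. ] w 87.8 q [0.57 0.45 1.78 0.   0.91 0.4 ]
[477.07253175 382.31627344 313.35801759] 69.76103321838718
[312.68538398 291.52085383]
nest wrist 0.95 [239.2, 249.6, 396.3, 327.3]
(np.float64(497.06017015198734), np.float64(248.7764553690315), np.float64(10.506265699780268), np.float64(0.311565101146698))
```

View pics/w1.png

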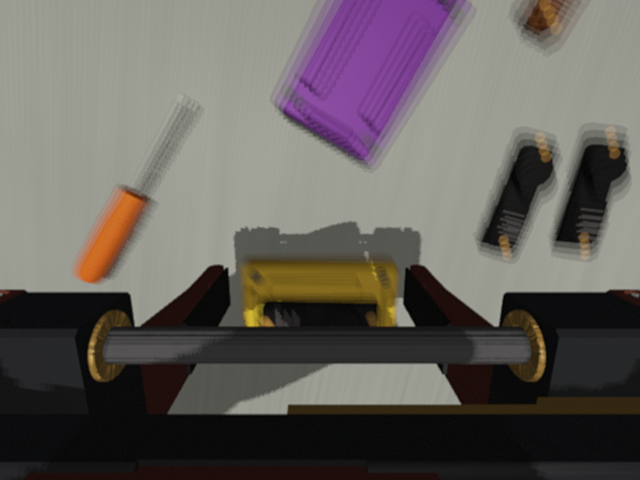

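The wrist view shows the yellow nest's near side at (320,265), between the open fingers, so its pose is confirmed. I descend, then push.

>>> apply_moves(
  targets=[
    {"tx":0,"ty":0,"tz":-0.04,"spin":0},
    {"tx":0,"ty":0,"tz":-0.08,"spin":0},
    {"tx":0,"ty":0,"tz":-0.12,"spin":0},
    {"tx":0,"ty":0,"tz":-0.142,"spin":0},
    {"tx":0,"ty":0,"tz":-0.142,"spin":0},
    {"tx":0.001,"ty":-0.004,"tz":-0.142,"spin":0},
    {"tx":0.001,"ty":-0.008,"tz":-0.142,"spin":0},
    {"tx":0.002,"ty":-0.012,"tz":-0.142,"spin":0},
  ],
)

```text
t: 3.45
ee_pos: [484.9, 311.0, 12.5]
orientation: [2.025, 2.401, 0.004]
ft_force: [-0.2, -1.1, -1.1]
width: 88.0
grasp_force: 0.0
```

>>> apply_moves(
  targets=[
    {"tx":0.001,"ty":-0.004,"tz":0,"spin":0},
    {"tx":0.001,"ty":-0.008,"tz":0,"spin":0},
    {"tx":0.002,"ty":-0.013,"tz":0,"spin":0},
    {"tx":0.002,"ty":-0.018,"tz":0,"spin":-0.3},
    {"tx":0.003,"ty":-0.026,"tz":0,"spin":-0.6},
    {"tx":0.003,"ty":-0.035,"tz":0,"spin":-1},
    {"tx":0.004,"ty":-0.045,"tz":0,"spin":-1.5},
    {"tx":0.005,"ty":-0.055,"tz":0,"spin":-2},
  ],
)

```text
t: 4.25
ee_pos: [490.5, 256.6, 11.9]
orientation: [2.067, 2.365, 0.006]
ft_force: [-0.1, 6.6, 3.0]
width: 87.9
grasp_force: 3.0
```

```bash
python3 - <<'E'
from h import *
st(); save("top","top1.png")
m=mask("nest","top",proj("top",(490,210,0))); print(fit({"top":m},(490,210,(.12,)),(-70,70),(-45,45),(0,34)))
E
```

```text
t 4.25 tcp [490.5 256.6  11.9] yang 7.68 F [-0.1  6.6  3. ] w 87.9 q [0.46 0.64 1.89 0.   0.61 0.33]Traceback (most recent call last):
  File "<stdin>", line 3, in <module>
  File "h.py", line 32, in mask
    m=rs[0]["pixels"].astype(np.uint8); print(k,n,round(rs[0]["score"],2),rs[0]["box"])
      ~~^^^
IndexError: list index out of range
```

>>> apply_moves(
  targets=[
    {"tx":0.001,"ty":-0.012,"tz":0,"spin":-0.6},
    {"tx":0.001,"ty":-0.024,"tz":0,"spin":-1.1},
    {"tx":0.002,"ty":-0.036,"tz":0,"spin":-1.7},
    {"tx":0.003,"ty":-0.048,"tz":0,"spin":-2.3},
    {"tx":0.003,"ty":-0.06,"tz":0,"spin":-2.8},
    {"tx":0.004,"ty":-0.072,"tz":0,"spin":-3.4},
    {"tx":0.005,"ty":-0.084,"tz":0,"spin":-4},
    {"tx":0.006,"ty":-0.096,"tz":0,"spin":-4.5},
  ],
)

```text
t: 5.15
ee_pos: [495.6, 159.6, 11.2]
orientation: [2.159, 2.282, 0.002]
ft_force: [-1.0, 4.9, 3.3]
width: 88.1
grasp_force: 2.8
```

```bash
python3 - <<'E'
from h import *
st()
for n in ["scene","top"]:
    save(n,n+"2.png")
    for r in ctrl.outline_of("nest",n)[:4]: print(n,round(r["score"],2),r["box"])
    for k in ["boss_top","nest"]:
        for r in ctrl.pinpoint(k,n)[:3]: print(k,n,round(r["score"],2),np.round(toworld(n,r["uv"],54 if k=="boss_top" else 0)[:2],1))
E
```

```text
t 5.15 tcp [495.6 159.6  11.2] yang 3.17 F [-1.   4.9  3.3] w 88.1 q [0.29 0.62 1.96 0.   0.56 0.23]
scene 0.82 [175.6, 250.7, 232.9, 302.6]
scene 0.77 [304.2, 224.6, 363.2, 281.6]
scene 0.74 [411.3, 182.3, 460.8, 213.1]
boss_top scene 0.91 [647.5 564.1]
boss_top scene 0.86 [533.1 106.7]
nest scene 0.92 [492.2 102.7]
nest scene 0.74 [499.4 455.4]
nest scene 0.7 [ 378.9 -244.3]
top 0.84 [407.2, 267.5, 470.1, 331.5]
top 0.8 [113.3, 262.5, 181.8, 308.0]
top 0.42 [298.0, 242.1, 312.7, 253.9]
boss_top top 0.84 [638.9 571.3]
boss_top top 0.35 [ 684.3 -131.1]
boss_top top 0.19 [702.5 380.7]
nest top 0.87 [497.  469.4]
nest top 0.75 [ 381.9 -240.4]
```

View pics/scene2.png

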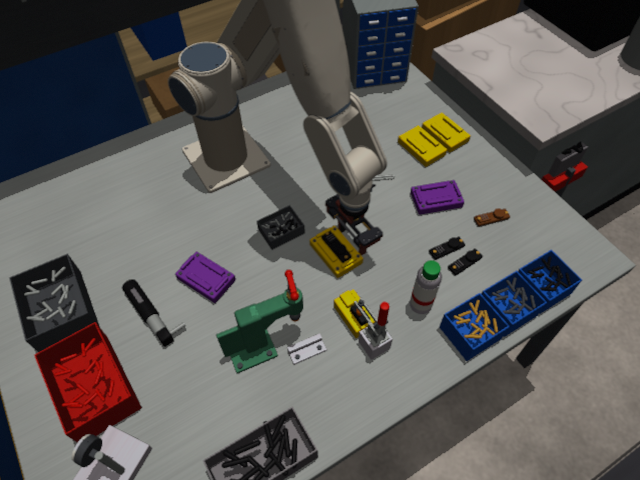

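The scene view shows the nest at (336,250), pushed squarely by both fingers and centred between the bin (281,228) and the fixture (355,315). I continue.

>>> apply_moves(
  targets=[
    {"tx":0.001,"ty":-0.012,"tz":0,"spin":-0.6},
    {"tx":0.001,"ty":-0.024,"tz":0,"spin":-1.1},
    {"tx":0.002,"ty":-0.036,"tz":0,"spin":-1.7},
    {"tx":0.003,"ty":-0.048,"tz":0,"spin":-2.3},
    {"tx":0.003,"ty":-0.06,"tz":0,"spin":-2.8},
    {"tx":0.004,"ty":-0.072,"tz":0,"spin":-3.4},
    {"tx":0.005,"ty":-0.084,"tz":0,"spin":-4},
    {"tx":0.006,"ty":-0.096,"tz":0,"spin":-4.5},
  ],
)

```text
t: 6.35
ee_pos: [501.0, 62.6, 10.8]
orientation: [-2.248, -2.195, 0.0]
ft_force: [0.4, 2.8, -0.4]
width: 87.7
grasp_force: 1.7
```

>>> apply_moves(
  targets=[
    {"tx":0.001,"ty":-0.012,"tz":0,"spin":-0.6},
    {"tx":0.001,"ty":-0.024,"tz":0,"spin":-1.1},
    {"tx":0.002,"ty":-0.036,"tz":0,"spin":-1.7},
    {"tx":0.003,"ty":-0.048,"tz":0,"spin":-2.3},
    {"tx":0.003,"ty":-0.06,"tz":0,"spin":-2.9},
    {"tx":0.004,"ty":-0.07,"tz":0,"spin":-3.5},
    {"tx":0.005,"ty":-0.078,"tz":0,"spin":-4.1},
    {"tx":0.005,"ty":-0.084,"tz":0,"spin":-4.5},
  ],
)

```text
t: 7.15
ee_pos: [506.1, -21.1, 10.8]
orientation: [-2.332, -2.105, 0.0]
ft_force: [0.5, 4.9, 0.4]
width: 87.8
grasp_force: 1.8
```

```bash
python3 - <<'E'
from h import *
st(); im=save("scene","scene3.png")
m=mask("nest","scene",proj("scene",(498,-75,20))); print(fit({"scene":m},(498,-75,(-.1,)),(-70,70),(-45,45),(0,34)))
for k in ["boss_top","nest","handle"]:
    for r in ctrl.pinpoint(k,"scene")[:3]: print(k,round(r["score"],2),np.round(toworld("scene",r["uv"],{"boss_top":54,"nest":0,"handle":30}[k])[:2],1))
save("wrist","w3.png")
E
```

```text
t 7.15 tcp [506.1 -21.1  10.8] yang -5.86 F [0.5 4.9 0.4] w 87.8 q [-0.07  0.61  1.99  0.    0.55  0.04]
nest scene 0.74 [252.1, 255.0, 303.0, 297.5]
(np.float64(494.9338466972015), np.float64(-77.43768490089404), np.float64(-5.042263766333286), np.float64(0.18627721071243286))
boss_top 0.87 [654.5 565. ]
boss_top 0.84 [524.5 -73.2]
nest 0.89 [ 378.2 -232. ]
nest 0.87 [498.1 -76.7]
nest 0.59 [489.6 461.6]
handle 0.84 [650.5 544.1]
handle 0.65 [501.6 -67.2]
handle 0.4 [ 649.9 -109.5]
```

View pics/scene3.png

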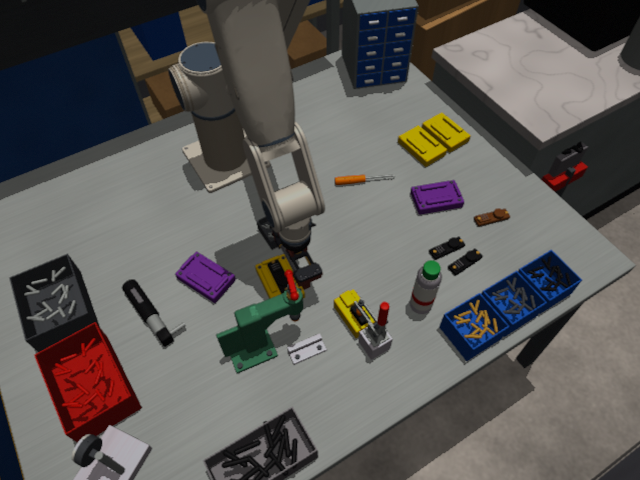

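The nest is at about (497,-76), square to the press. I push about 13 mm more, back off and rise, then swing round behind its -x end.

>>> apply_moves(
  targets=[
    {"tx":0.0,"ty":-0.006,"tz":0,"spin":0},
    {"tx":0.001,"ty":-0.011,"tz":0,"spin":0},
    {"tx":0.001,"ty":-0.013,"tz":0,"spin":0},
    {"tx":0.001,"ty":-0.013,"tz":0,"spin":0},
    {"tx":0.001,"ty":0.01,"tz":0,"spin":0},
    {"tx":0,"ty":0.015,"tz":0.03,"spin":0},
    {"tx":-0.01,"ty":0.015,"tz":0.075,"spin":0},
    {"tx":-0.02,"ty":0.015,"tz":0.12,"spin":0},
  ],
)

```text
t: 8.25
ee_pos: [485.3, -5.3, 131.5]
orientation: [-2.33, -2.107, 0.002]
ft_force: [1.3, -0.5, 1.0]
width: 87.9
grasp_force: 0.0
```

>>> apply_moves(
  targets=[
    {"tx":-0.02,"ty":0,"tz":0.03,"spin":8.5},
    {"tx":-0.04,"ty":0,"tz":0.06,"spin":17},
    {"tx":-0.06,"ty":-0.01,"tz":0.08,"spin":25.5},
    {"tx":-0.073,"ty":-0.03,"tz":0.08,"spin":34},
    {"tx":-0.073,"ty":-0.045,"tz":0.08,"spin":42.5},
    {"tx":-0.073,"ty":-0.06,"tz":0.08,"spin":51},
    {"tx":-0.073,"ty":-0.074,"tz":0.08,"spin":59.5},
    {"tx":-0.073,"ty":-0.074,"tz":0.08,"spin":68},
  ],
  gripper=0.32,
)

```text
t: 9.05
ee_pos: [413.1, -80.8, 211.0]
orientation: [0.747, 3.051, -0.001]
ft_force: [0.1, 0.2, 0.5]
width: 30.7
grasp_force: 0.0
```

>>> apply_moves(
  targets=[
    {"tx":0,"ty":0,"tz":0,"spin":7.3},
    {"tx":0,"ty":0,"tz":0,"spin":14.7},
    {"tx":0,"ty":0,"tz":0,"spin":22},
    {"tx":0,"ty":0,"tz":0,"spin":22},
    {"tx":0,"ty":0,"tz":0,"spin":22},
    {"tx":0,"ty":0,"tz":0,"spin":22},
    {"tx":0,"ty":0,"tz":0,"spin":22},
    {"tx":0,"ty":0,"tz":0,"spin":22},
  ],
)

```text
t: 9.85
ee_pos: [413.0, -79.4, 210.8]
orientation: [0.16, 3.137, -0.0]
ft_force: [0.5, -0.1, 0.3]
width: 30.1
grasp_force: 0.0
```

```bash
python3 - <<'E'
from h import *
st(); im=save("top","top4.png"); iw=save("wrist","w4.png")
for k,z in dict(nest=0,boss_top=54,handle=30,stop_face=11,grip=221.5,grip_end=221.5,press=0,pad=57,bin=0).items():
    for n in ["top","wrist","scene"]:
        for r in ctrl.pinpoint(k,n)[:4]:
            p=toworld(n,r["uv"],z)[:2]
            if np.hypot(*(p-[560,-95]))<190: print(k,n,round(r["score"],2),np.round(p,1),np.round(r["uv"]))
for n in ["top","scene"]:
    try: m=mask("nest",n,proj(n,(498,-90,20))); print(fit({n:m},(498,-90,(-.1,)),(-70,70),(-45,45),(0,34)))
    except Exception as e: print(e)
a=cv2.resize(im[150:300,280:440,::-1],(480,450)); b=cv2.resize(iw[:,:,::-1],(320,240)); c=np.zeros((450,800,3),np.uint8); c[:,:480]=a; c[:240,480:]=b
cv2.imwrite("pics/v4.png",c)
E
```

```text
t 9.85 tcp [413.  -79.4 210.8] yang 84.16 F [ 0.5 -0.1  0.3] w 30.1 q [-0.22  0.14  2.07 -0.    0.94 -1.69]
nest top 0.58 [501.  -93.5] [371. 260.]
nest scene 0.87 [498.1 -76.7] [279. 283.]
boss_top wrist 0.77 [521.  -91.6] [315. 327.]
boss_top scene 0.84 [524.5 -73.2] [284. 280.]
handle wrist 0.69 [505.5 -88.4] [317. 302.]
handle scene 0.65 [501.6 -67.2] [282. 277.]
handle scene 0.4 [ 649.9 -109.5] [296. 328.]
stop_face top 0.8 [ 680.2 -106.4] [368. 191.]
stop_face top 0.58 [ 633.2 -105.4] [370. 208.]
stop_face scene 0.57 [ 681.  -111.7] [301. 341.]
grip top 0.82 [ 631.8 -107.5] [379. 184.]
grip scene 0.81 [ 637.  -108.5] [289. 287.]
grip_end top 0.57 [ 674.9 -113.9] [380. 165.]
grip_end scene 0.59 [ 663.4 -111.9] [294. 296.]
press top 0.68 [ 644.3 -105.4] [369. 205.]
press scene 0.59 [ 638.4 -103.7] [296. 328.]
pad wrist 0.69 [490.9 -84.9] [319. 300.]
nest top 0.88 [353.6, 230.9, 366.5, 277.3]
(np.float64(524.3653897676612), np.float64(-73.17989915552124), np.float64(-26.903008373953885), np.float64(0.8481658101081848))
nest scene 0.74 [252.1, 255.0, 303.0, 297.5]
(np.float64(494.9711354845663), np.float64(-77.51601516293165), np.float64(-4.870453328288526), np.float64(0.18609750270843506))
```

View pics/v4.png

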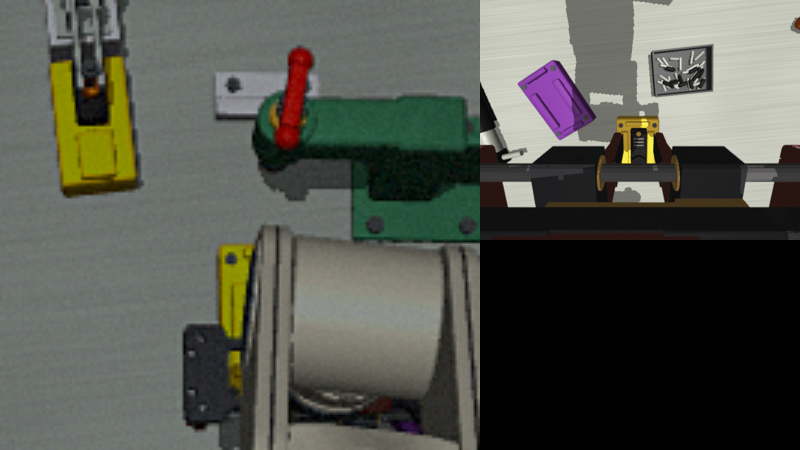

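The top crop shows the nest's +x/+y corner at crop (217,245) and the stop bar's left end at (217,117). In the wrist view the nest end lies centred between the fingers. Both are 90 mm wide, so their left sides must line up along the press x.

```bash
python3 - <<'E'
from h import *
save("scene","scene4.png")
w=lambda x,y,z: toworld("top",(280+x/3-.35,150+y/3-.35),z)[:2]
O=np.array([634.5,-105.5]);a=np.radians(-5.8);Rm=np.array([[np.cos(a),np.sin(a)],[-np.sin(a),np.cos(a)]])
for nm,p in dict(nestc=w(217,245,30),nest_left_low=w(219,320,30),bar_near_bot=w(217,118,0),bar_top=w(216,72,22),ball1=w(301,56,221),ball2=w(288,138,221),grip=w(294.5,97,221)).items(): print(nm,np.round(p,1),"press frame",np.round(Rm@(p-O),1))
for k,z in dict(nest=0,boss_top=54,handle=30).items():
    for r in ctrl.pinpoint(k,"scene")[:4]:
        p=toworld("scene",r["uv"],z)[:2]
        if np.hypot(*(p-[560,-95]))<150: print(k,round(r["score"],2),np.round(p,1),np.round(Rm@(p-O),1))
m=mask("nest","scene",proj("scene",(498,-90,20))); print(fit({"scene":m},(498,-90,(-.1,)),(-70,70),(-45,45),(0,34)))
im=cv2.imread("pics/top4.png"); hsv=cv2.cvtColor(im,cv2.COLOR_BGR2HSV)
y=cv2.inRange(hsv,(20,120,60),(35,255,255)); y[:228]=0
for r in range(232,275,4):
    c=np.where(y[r,340:375])[0]; print(r,340+c.min() if len(c) else None,end="; ")
E
```

```text
nestc [573.9 -51.5] press frame [-65.7  47.6]
nest_left_low [510.5 -45.5] press frame [-129.4   47.1]
bar_near_bot [692.6 -67.6] press frame [54.  43.6]
bar_top [726.9 -69.4] press frame [88.2 45.2]
ball1 [ 667.5 -113.4] press frame [33.6 -4.6]
ball2 [605.4 -95.7] press frame [-30.    6.8]
grip [ 636.3 -104.5] press frame [1.7 1.1]
nest 0.61 [500.6 -92.4] [-134.5   -0.5]
boss_top 0.64 [530.9 -90.3] [-104.6    4.7]
handle 0.88 [501.3 -77.2] [-135.4   14.7]
nest scene 0.69 [249.6, 253.8, 285.5, 299.8]
(np.float64(463.58613307329534), np.float64(-88.27911625661355), np.float64(-16.980996108679424), np.float64(0.3957238793373108))
232 353; 236 353; 240 353; 244 353; 248 353; 252 353; 256 353; 260 355; 264 None; 268 356; 272 356;
```

View pics/scene4.png

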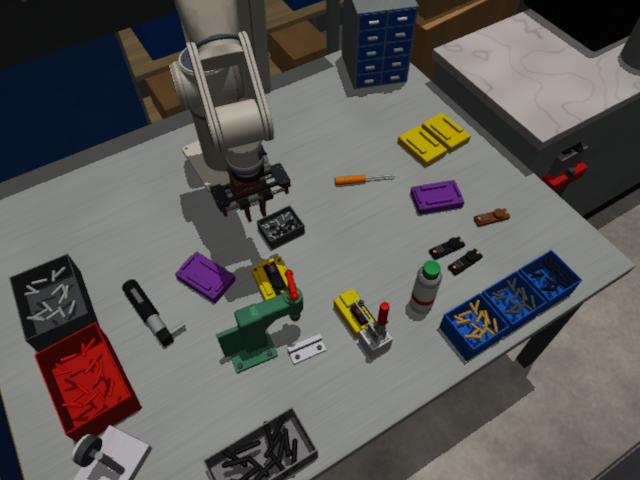

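The nest sits about 2.5 mm to the +y side of the press line with yaw about -5.5°. I descend behind it and push along the press axis, drifting slightly to -y.

>>> apply_moves(
  targets=[
    {"tx":0,"ty":0,"tz":-0.05,"spin":0},
    {"tx":0,"ty":0,"tz":-0.1,"spin":0},
    {"tx":0,"ty":0,"tz":-0.15,"spin":0},
    {"tx":0,"ty":0,"tz":-0.185,"spin":0},
    {"tx":0,"ty":0,"tz":-0.2,"spin":0},
    {"tx":0,"ty":0,"tz":-0.2,"spin":0},
    {"tx":0.002,"ty":0,"tz":-0.2,"spin":0},
    {"tx":0.004,"ty":0,"tz":-0.2,"spin":0},
  ],
)

```text
t: 12.45
ee_pos: [418.1, -79.6, 11.8]
orientation: [0.159, 3.135, -0.001]
ft_force: [-0.3, 0.0, -0.2]
width: 29.9
grasp_force: 0.0
```

>>> apply_moves(
  targets=[
    {"tx":0.004,"ty":-0.0005,"tz":0,"spin":0},
    {"tx":0.008,"ty":-0.001,"tz":0,"spin":0},
    {"tx":0.014,"ty":-0.0015,"tz":0,"spin":0},
    {"tx":0.022,"ty":-0.0025,"tz":0,"spin":0},
    {"tx":0.031,"ty":-0.0038,"tz":0,"spin":0},
    {"tx":0.04,"ty":-0.005,"tz":0,"spin":0},
    {"tx":0.048,"ty":-0.006,"tz":0,"spin":0},
    {"tx":0.054,"ty":-0.0068,"tz":0,"spin":0},
  ],
)

```text
t: 13.25
ee_pos: [470.7, -86.0, 11.1]
orientation: [-0.158, -3.136, -0.0]
ft_force: [-7.3, 0.3, 5.0]
width: 29.8
grasp_force: 3.5
```

```bash
python3 - <<'E'
from h import *
st(); im=save("top","top5.png"); save("scene","scene5.png")
O=np.array([634.5,-105.5]);a=np.radians(-5.8);Rm=np.array([[np.cos(a),np.sin(a)],[-np.sin(a),np.cos(a)]])
hsv=cv2.cvtColor(im,cv2.COLOR_RGB2HSV); y=cv2.inRange(hsv,(20,120,60),(35,255,255)); y[:200]=0
ls=[]
for r in range(205,275,3):
    c=np.where(y[r,335:400])[0]
    if len(c): p=toworld("top",(335+c.min()-.5,r),30)[:2]; ls.append(Rm@(p-O)); print(r,335+c.min(),np.round(ls[-1],1),end="; ")
for k,z in dict(nest=0,boss_top=54,handle=30).items():
  for n in ["top","scene"]:
    for r in ctrl.pinpoint(k,n)[:4]:
        p=toworld(n,r["uv"],z)[:2]
        if np.hypot(*(p-[560,-95]))<150: print(k,n,round(r["score"],2),np.round(p,1),np.round(Rm@(p-O),1))
E
```

```text
t 13.25 tcp [470.7 -86.   11.1] yang 84.21 F [-7.3  0.3  5. ] w 29.8 q [-0.21  0.58  2.05 -0.    0.51 -1.68]
214 353 [-21.   45.5]; 217 353 [-28.8  45.7]; 220 353 [-36.6  45.8]; 223 353 [-44.3  45.9]; 226 353 [-52.1  46.1]; 229 353 [-59.8  46.2]; 232 353 [-67.5  46.4]; 235 354 [-75.2  44. ]; nest scene 0.92 [542.1 -92. ] [-93.3   4.1]
boss_top top 0.54 [561.2 -99. ] [-73.6  -1. ]
boss_top scene 0.51 [571.1 -89.9] [-64.6   9.1]
handle scene 0.57 [549.7 -86.9] [-86.2   9.9]
```

>>> apply_moves(
  targets=[
    {"tx":0.004,"ty":-0.0005,"tz":0,"spin":0},
    {"tx":0.011,"ty":-0.0012,"tz":0,"spin":0},
    {"tx":0.02,"ty":-0.0023,"tz":0,"spin":0},
    {"tx":0.029,"ty":-0.0034,"tz":0,"spin":0},
    {"tx":0.038,"ty":-0.0044,"tz":0,"spin":0},
    {"tx":0.045,"ty":-0.0051,"tz":0,"spin":0},
    {"tx":0.051,"ty":-0.0058,"tz":0,"spin":0},
    {"tx":0.055,"ty":-0.0062,"tz":0,"spin":0},
  ],
)

```text
t: 14.45
ee_pos: [526.4, -92.4, 10.6]
orientation: [-0.159, -3.137, -0.0]
ft_force: [-3.3, -0.2, -0.5]
width: 29.9
grasp_force: 1.8
```

>>> apply_moves(
  targets=[
    {"tx":0.001,"ty":0,"tz":0,"spin":0},
    {"tx":0.002,"ty":-0.0002,"tz":0,"spin":0},
    {"tx":0.003,"ty":-0.0003,"tz":0,"spin":0},
    {"tx":0.004,"ty":-0.0004,"tz":0,"spin":0},
    {"tx":0.005,"ty":-0.0005,"tz":0,"spin":0},
    {"tx":0.006,"ty":-0.0006,"tz":0,"spin":0},
    {"tx":0.007,"ty":-0.0007,"tz":0,"spin":0},
    {"tx":0.008,"ty":-0.0008,"tz":0,"spin":0},
  ],
)

```text
t: 15.25
ee_pos: [534.0, -93.1, 10.7]
orientation: [-0.159, -3.137, -0.0]
ft_force: [-3.1, -0.1, -1.4]
width: 30.1
grasp_force: 1.5
```

>>> apply_moves(
  targets=[
    {"tx":0.001,"ty":-0.0001,"tz":0,"spin":0},
    {"tx":0.0015,"ty":-0.0002,"tz":0,"spin":0},
    {"tx":0.002,"ty":-0.0002,"tz":0,"spin":0},
    {"tx":0.0025,"ty":-0.0003,"tz":0,"spin":0},
    {"tx":0.003,"ty":-0.0003,"tz":0,"spin":0},
    {"tx":0.0035,"ty":-0.0004,"tz":0,"spin":0},
    {"tx":0.004,"ty":-0.0004,"tz":0,"spin":0},
    {"tx":0.004,"ty":-0.0004,"tz":0,"spin":0},
  ],
)

```text
t: 16.05
ee_pos: [534.7, -93.2, 10.8]
orientation: [-0.158, -3.131, -0.001]
ft_force: [-13.1, 0.2, 10.2]
width: 29.9
grasp_force: 6.6
```

The force rose to 13 N as the tool stopped, so the nest has met the stop. I check it in the pictures.

>>> apply_moves(
  targets=[
    {"tx":0.001,"ty":-0.0001,"tz":0,"spin":0},
    {"tx":0.002,"ty":-0.0002,"tz":0,"spin":0},
    {"tx":0.002,"ty":-0.0002,"tz":0,"spin":0},
    {"tx":0.002,"ty":-0.0002,"tz":0,"spin":0},
    {"tx":-0.004,"ty":0.0004,"tz":0,"spin":0},
    {"tx":-0.012,"ty":0.001,"tz":0,"spin":0},
    {"tx":-0.02,"ty":0.002,"tz":0,"spin":0},
    {"tx":-0.03,"ty":0.003,"tz":0,"spin":0},
  ],
)

```text
t: 16.85
ee_pos: [508.3, -90.6, 11.0]
orientation: [0.159, 3.136, -0.0]
ft_force: [0.4, 0.4, -0.0]
width: 29.7
grasp_force: 0.0
```

>>> apply_moves(
  targets=[
    {"tx":-0.02,"ty":0,"tz":0.03,"spin":0},
    {"tx":-0.05,"ty":0,"tz":0.07,"spin":0},
    {"tx":-0.07,"ty":0.0,"tz":0.115,"spin":0},
    {"tx":-0.08,"ty":0.0,"tz":0.16,"spin":0},
    {"tx":-0.08,"ty":0.0,"tz":0.2,"spin":0},
    {"tx":-0.08,"ty":0,"tz":0.24,"spin":0},
    {"tx":-0.08,"ty":0,"tz":0.26,"spin":0},
    {"tx":-0.08,"ty":0.0,"tz":0.26,"spin":0},
  ],
  gripper=-1,
)

```text
t: 17.65
ee_pos: [429.6, -90.9, 273.8]
orientation: [0.159, 3.131, -0.002]
ft_force: [1.1, 0.1, -0.5]
width: 87.0
grasp_force: 0.0
```

```bash
python3 - <<'E'
from h import *
st(); im=save("top","top6.png"); sc=save("scene","scene6.png"); iw=save("wrist","w6.png")
O=np.array([634.5,-105.5]);a=np.radians(-5.8);Rm=np.array([[np.cos(a),np.sin(a)],[-np.sin(a),np.cos(a)]])
hsv=cv2.cvtColor(im,cv2.COLOR_RGB2HSV); y=cv2.inRange(hsv,(20,120,60),(35,255,255))
for r in range(190,250,4):
    c=np.where(y[r,335:400])[0]
    if len(c): print(r,335+c.min(),np.round(Rm@(toworld("top",(335+c.min()-.5,r),30)[:2]-O),1),end="; ")
print()
for k,z in dict(nest=0,boss_top=54,handle=30,grip=221,grip_end=221).items():
  for n in ["top","scene","wrist"]:
    for r in ctrl.pinpoint(k,n)[:4]:
        p=toworld(n,r["uv"],z)[:2]
        if np.hypot(*(p-[600,-95]))<110: print(k,n,round(r["score"],2),np.round(p,1),np.round(Rm@(p-O),1))
A=cv2.resize(im[150:290,310:430,::-1],(480,560)); B=cv2.resize(sc[250:370,210:330,::-1],(320,320)); b=cv2.resize(iw[:,:,::-1],(320,240)); c=np.zeros((560,800,3),np.uint8); c[:,:480]=A; c[:320,480:]=B; c[320:,480:]=b
cv2.imwrite("pics/v6.png",c)
E
```

```text
t 17.65 tcp [429.6 -90.9 273.8] yang 84.2 F [ 1.1  0.1 -0.5] w 87.0 q [-0.24  0.07  1.97  0.    1.09 -1.71]
190 353 [42.  44.4]; 194 353 [31.4 44.6]; 198 353 [20.9 44.8]; 202 353 [10.4 45. ]; 206 353 [-0.1 45.1]; 210 353 [-10.6  45.3]; 214 353 [-21.   45.5]; 218 353 [-31.4  45.7]; 222 353 [-41.7  45.9]; 226 353 [-52.1  46.1]; 230 353 [-62.4  46.3]; 234 353 [-72.6  46.5]; 238 353 [-82.9  46.6]; 
nest top 0.98 [ 611.4 -108.3] [-22.7  -5.1]
nest scene 0.81 [605.  -99.5] [-29.9   3. ]
boss_top top 0.49 [ 633.3 -101.9] [-1.6  3.5]
boss_top top 0.37 [627.7 -96.2] [-7.7  8.6]
boss_top scene 0.67 [588.5 -70.7] [-49.3  30. ]
boss_top scene 0.59 [ 637.5 -106.7] [ 3.1 -0.8]
boss_top wrist 0.92 [ 631.6 -104.4] [-3.   0.8]
handle top 0.69 [ 681.7 -104.6] [46.9  5.7]
handle top 0.68 [610.3 -93.9] [-25.3   9.1]
handle scene 0.6 [614.4 -94.9] [-21.    8.5]
grip top 0.73 [ 640.2 -111.7] [ 6.3 -5.6]
grip wrist 0.15 [513.3 -94.4] [-121.7   -1.2]
grip_end top 0.73 [ 676.2 -112.1] [42.1 -2.4]
grip_end scene 0.55 [ 668.  -110.7] [33.8 -1.8]
grip_end wrist 0.62 [500.2 -91.4] [-135.     0.4]
grip_end wrist 0.43 [519.  -94.1] [-116.    -0.3]
```

View pics/v6.png

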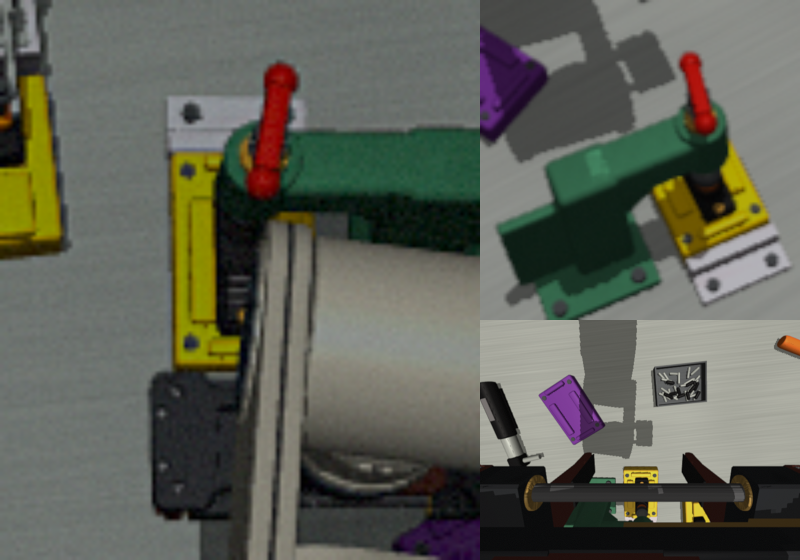

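The nest sits flush on the stop bar: its front edge is at crop (172-240,152) directly below the bar, and the boss is under the nose. I check lateral alignment at sub-pixel level and fit the T-grip.

```bash
python3 - <<'E'
from h import *
im=cv2.imread("pics/top6.png").astype(float); hsv=cv2.cvtColor(im.astype(np.uint8),cv2.COLOR_BGR2HSV)
def edge(sig,c0,c1):  # half-crossing between left bg and right fg
    s=sig[c0:c1]; lo,hi=s[:4].mean(),s[-3:].mean(); h=(lo+hi)/2
    i=np.where((s[:-1]-h)*(s[1:]-h)<=0)[0][0]; return c0+i+(h-s[i])/(s[i+1]-s[i])
O=np.array([634.5,-105.5]);a=np.radians(-5.8);Rm=np.array([[np.cos(a),np.sin(a)],[-np.sin(a),np.cos(a)]])
for nm,ch,rows,z,c in [("bar",0,range(176,187,2),22,(343,357)),("bar z10",0,range(176,187,2),10,(343,357)),("nest",0,range(191,240,4),30,(343,357))]:
    P=[]
    for r in rows:
        s=im[r-1:r+2,:,0].mean(0)
        try: P.append(Rm@(toworld("top",(edge(s,*c),r),z)[:2]-O))
        except Exception as e: print(nm,r,e)
    P=np.array(P); k=np.polyfit(P[:,0],P[:,1],1); print(nm,"y' mean",P[:,1].mean().round(2),"slope deg",np.degrees(k[0]).round(2),"at x'=50",np.polyval(k,50).round(2),P[:,1].round(1))
# T-grip red fit
red=((hsv[...,0]<8)|(hsv[...,0]>172))&(hsv[...,1]>150)&(hsv[...,2]>60)
for n,f in [("top","pics/top6.png"),("scene","pics/scene6.png")]:
    h=cv2.cvtColor(cv2.imread(f),cv2.COLOR_BGR2HSV); m=(((h[...,0]<8)|(h[...,0]>172))&(h[...,1]>130)&(h[...,2]>60)).astype(np.uint8)
    c=proj(n,(635,-104,221)); w=np.zeros_like(m); w[int(c[1])-35:int(c[1])+35,int(c[0])-25:int(c[0])+25]=1; m&=w
    nn,l,s,_=cv2.connectedComponentsWithStats(m); i=1+np.argmax(s[1:,4]); q=np.argwhere(l==i)[:,::-1].astype(np.float32)
    W=np.array([toworld(n,u,221)[:2] for u in q]); mid=W.mean(0); u,S,v=np.linalg.svd(W-mid); d=v[0]; t=(W-mid)@d
    print(n,s[i],"mean",mid.round(1),"mid-extent",(mid+d*(t.max()+t.min())/2).round(1),"len",np.ptp(t).round(1),"ang",np.degrees(np.arctan2(d[1],d[0])).round(1))
E
```

```text
bar y' mean 45.88 slope deg 6.87 at x'=50 43.66 [46.1 48.6 46.3 45.4 44.9 44. ]
bar z10 y' mean 45.05 slope deg 6.87 at x'=50 42.37 [45.3 47.8 45.5 44.6 44.1 43.1]
nest y' mean 46.17 slope deg 0.0 at x'=50 46.17 [46.5 46.4 46.4 46.3 45.6 45.9 46.1 45.7 45.9 46.1 46.3 46.6 46.5]
top [372 166  12  33 216] mean [ 636.1 -103.9] mid-extent [ 636.3 -104. ] len 76.8 ang 163.6
scene [285 270  14  30 202] mean [ 635.2 -101.9] mid-extent [ 634.  -101.5] len 78.6 ang -17.3
```

Nest centred to about 1–2 mm and square. The T-grip is at (635.5,-103) with its bar at -17°, so the screw stands at about 0.19 rad. I move over it.

>>> apply_moves(
  targets=[
    {"tx":0.04,"ty":-0.002,"tz":0.005,"spin":-2},
    {"tx":0.085,"ty":-0.005,"tz":0.005,"spin":-5},
    {"tx":0.13,"ty":-0.008,"tz":0.005,"spin":-8},
    {"tx":0.17,"ty":-0.01,"tz":0.005,"spin":-11},
    {"tx":0.195,"ty":-0.012,"tz":0.005,"spin":-11},
    {"tx":0.206,"ty":-0.012,"tz":0.005,"spin":-11},
    {"tx":0.206,"ty":-0.012,"tz":0.005,"spin":-11},
    {"tx":0.206,"ty":-0.012,"tz":0.005,"spin":-11},
  ],
  gripper=-1,
)

```text
t: 19.35
ee_pos: [632.8, -102.4, 275.5]
orientation: [-0.458, -3.107, 0.0]
ft_force: [-0.4, -0.3, -0.3]
width: 87.4
grasp_force: 0.0
```

```bash
python3 - <<'E'
from h import *
st(); sc=save("scene","scene7.png"); iw=save("wrist","w7.png")
for k in ["grip","grip_end"]:
  for n in ["wrist","scene"]:
    for r in ctrl.pinpoint(k,n)[:3]: print(k,n,round(r["score"],2),np.round(r["uv"]),np.round(toworld(n,r["uv"],221.6)[:2],1))
print("tcp in wrist",proj("wrist",(635.5,-103,221.6)))
B=cv2.resize(sc[200:360,200:360,::-1],(480,480)); b=cv2.resize(iw[240:,:,::-1],(320,120)); c=np.zeros((480,800,3),np.uint8); c[:,:480]=B; c[:240,480:]=cv2.resize(iw[:,:,::-1],(320,240)); cv2.imwrite("pics/v7.png",c)
E
```

```text
t 19.35 tcp [ 632.8 -102.4  275.5] yang 73.21 F [-0.4 -0.3 -0.3] w 87.4 q [-0.18  0.4   1.54 -0.    1.2  -1.46]
grip wrist 0.86 [317. 259.] [ 636.2 -102.8]
grip scene 0.83 [289. 285.] [ 633.9 -107.3]
grip_end wrist 0.59 [316. 313.] [ 673.6 -115.2]
grip_end scene 0.7 [295. 297.] [ 667.5 -110.1]
tcp in wrist [316.54617299 256.95972991]
```

View pics/v7.png

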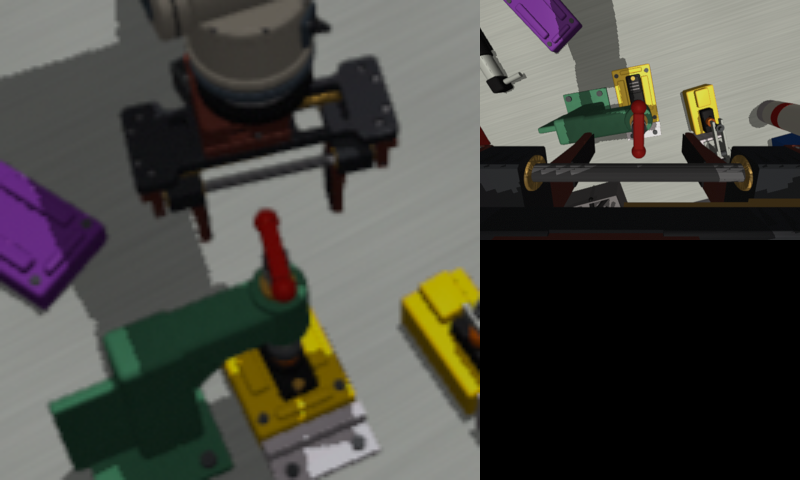

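The T-grip bar stands vertical in the wrist view at (638,128) of the composite, midway between the fingers. The wrist measurement, (636,-103), agrees. I descend and grip.

>>> apply_moves(
  targets=[
    {"tx":0.003,"ty":-0.0005,"tz":-0.02,"spin":0},
    {"tx":0.003,"ty":-0.0005,"tz":-0.045,"spin":0},
    {"tx":0.003,"ty":-0.0005,"tz":-0.065,"spin":0},
    {"tx":0.003,"ty":-0.0005,"tz":-0.072,"spin":0},
    {"tx":0.003,"ty":-0.0005,"tz":-0.072,"spin":0},
    {"tx":0.003,"ty":-0.0005,"tz":-0.072,"spin":0},
    {"tx":0.003,"ty":-0.0005,"tz":-0.072,"spin":0},
    {"tx":0.003,"ty":-0.0005,"tz":-0.072,"spin":0},
  ],
)

```text
t: 20.45
ee_pos: [637.6, -103.1, 204.9]
orientation: [0.458, 3.106, -0.0]
ft_force: [-0.4, 0.7, -0.9]
width: 87.6
grasp_force: 0.0
```

>>> apply_moves(
  targets=[
    {"tx":0,"ty":0,"tz":0,"spin":0},
    {"tx":0,"ty":0,"tz":0,"spin":0},
    {"tx":0,"ty":0,"tz":0,"spin":0},
    {"tx":0,"ty":0,"tz":0,"spin":0},
    {"tx":0,"ty":0,"tz":0,"spin":0},
    {"tx":0,"ty":0,"tz":0,"spin":0},
    {"tx":0,"ty":0,"tz":0,"spin":0},
    {"tx":0,"ty":0,"tz":0,"spin":0},
  ],
  gripper=1,
)

```text
t: 21.25
ee_pos: [637.0, -103.0, 203.7]
orientation: [-0.459, -3.108, 0.0]
ft_force: [-0.2, 0.3, -0.4]
width: 27.3
grasp_force: 0.0
```

```bash
python3 - <<'E'
from h import *
o=st(); print(o["moment"],o["grasp_force"])
E
```

```text
t 21.25 tcp [ 637.  -103.   203.7] yang 73.2 F [-0.2  0.3 -0.4] w 27.3 q [-0.18  0.47  1.6  -0.    1.07 -1.46]
[ 0.04426672 -0.00960716 -0.018601  ] 0.0
```

>>> apply_moves(
  targets=[
    {"tx":0,"ty":0,"tz":0,"spin":0},
    {"tx":0,"ty":0,"tz":0,"spin":0},
    {"tx":0,"ty":0,"tz":0,"spin":0},
    {"tx":0,"ty":0,"tz":0,"spin":0},
    {"tx":0,"ty":0,"tz":0,"spin":0},
    {"tx":0,"ty":0,"tz":0,"spin":0},
    {"tx":0,"ty":0,"tz":0,"spin":0},
    {"tx":0,"ty":0,"tz":0,"spin":0},
  ],
)

```text
t: 22.05
ee_pos: [637.0, -103.2, 203.8]
orientation: [-0.459, -3.108, 0.0]
ft_force: [0.0, -1.5, 0.1]
width: 20.6
grasp_force: 30.0
```

```bash
python3 - <<'E'
from h import *
o=st(); print(o["moment"],o["grasp_force"])
E
```

```text
t 22.05 tcp [ 637.  -103.2  203.8] yang 73.2 F [ 0.  -1.5  0.1] w 20.6 q [-0.18  0.47  1.6  -0.    1.07 -1.46]
[-0.42392364  0.11366326  0.02042079] 29.999876618385315
```

The width of 20.6 mm doesn't match the 14 mm bar. The fingertips are probably closing on the shank below it. I open, rise 9 mm and grip again.

>>> apply_moves(
  targets=[
    {"tx":0,"ty":0,"tz":0,"spin":0},
    {"tx":0,"ty":0,"tz":0,"spin":0},
    {"tx":0,"ty":0,"tz":0,"spin":0},
    {"tx":-0.001,"ty":0,"tz":0.003,"spin":0},
    {"tx":-0.001,"ty":0,"tz":0.006,"spin":0},
    {"tx":-0.001,"ty":0,"tz":0.009,"spin":0},
    {"tx":-0.001,"ty":0,"tz":0.009,"spin":0},
    {"tx":-0.001,"ty":0,"tz":0.009,"spin":0},
  ],
  gripper=0.2,
)

```text
t: 22.85
ee_pos: [636.1, -103.0, 213.0]
orientation: [0.459, 3.108, -0.0]
ft_force: [0.7, -0.1, 0.2]
width: 35.4
grasp_force: 0.0
```

>>> apply_moves(
  targets=[
    {"tx":0,"ty":0,"tz":0,"spin":0},
    {"tx":0,"ty":0,"tz":0,"spin":0},
    {"tx":0,"ty":0,"tz":0,"spin":0},
    {"tx":0,"ty":0,"tz":0,"spin":0},
    {"tx":0,"ty":0,"tz":0,"spin":0},
    {"tx":0,"ty":0,"tz":0,"spin":0},
    {"tx":0,"ty":0,"tz":0,"spin":0},
    {"tx":0,"ty":0,"tz":0,"spin":0},
  ],
  gripper=1,
)

```text
t: 23.65
ee_pos: [635.9, -103.0, 212.7]
orientation: [-0.459, -3.108, -0.0]
ft_force: [1.0, -0.1, -1.3]
width: 14.0
grasp_force: 30.0
```

```bash
python3 - <<'E'
from h import *
o=st(); print(o["moment"],o["grasp_force"])
im=save("top","top8.png"); iw=save("wrist","w8.png")
for k in ["grip","grip_end"]:
  for n in ["wrist","top"]:
    for r in ctrl.pinpoint(k,n)[:2]: print(k,n,round(r["score"],2),np.round(r["uv"]),np.round(toworld(n,r["uv"],221.6)[:2],1))
h=cv2.cvtColor(iw,cv2.COLOR_RGB2HSV); m=(((h[...,0]<6)|(h[...,0]>174))&(h[...,1]>180)&(h[...,2]>90)).astype(np.uint8); m[:,:250]=0;m[:,390:]=0
q=np.argwhere(m)[:,::-1]; print(len(q))
if len(q):
    W=np.array([toworld("wrist",u,225)[:2] for u in q]); mid=W.mean(0); d=np.linalg.svd(W-mid,full_matrices=False)[2][0]; print(mid,q.min(0),q.max(0),np.degrees(np.arctan2(d[1],d[0])))
E
```

```text
t 23.65 tcp [ 635.9 -103.   212.7] yang 73.2 F [ 1.  -0.1 -1.3] w 14.0 q [-0.18  0.46  1.59  0.    1.09 -1.46]
[ 0.05849366 -0.12714149 -0.02470985] 29.999733567237854
grip wrist 0.8 [316. 290.] [ 634.5 -102.9]
grip_end wrist 0.93 [315. 364.] [ 673.  -114.7]
grip_end wrist 0.44 [313. 291.] [ 634.4 -104.3]
3528Traceback (most recent call last):
  File "<stdin>", line 10, in <module>
  File "h.py", line 8, in toworld
    K,R,t,_=cam(n); d=R.T@np.linalg.inv(K)@np.array([uv[0],uv[1],1.]); o=-R.T@t
            ~~~^^^
  File "h.py", line 4, in cam
    c=ctrl.get_calibration(n); f=240/np.tan(np.radians(c["fov_y"])/2)
ValueError: time passes only in moves, steps and waits
```

Width is now 14.0 mm, so the bar is properly gripped. I wind clockwise.

>>> apply_moves(
  targets=[
    {"tx":0,"ty":0,"tz":-0.0002,"spin":-5},
    {"tx":0,"ty":0,"tz":-0.0005,"spin":-13},
    {"tx":0,"ty":0,"tz":-0.0007,"spin":-21},
    {"tx":0,"ty":0,"tz":-0.001,"spin":-29},
    {"tx":0,"ty":0,"tz":-0.0012,"spin":-37},
    {"tx":0,"ty":0,"tz":-0.0015,"spin":-45},
    {"tx":0,"ty":0,"tz":-0.0018,"spin":-53},
    {"tx":0,"ty":0,"tz":-0.002,"spin":-60},
  ],
)

```text
t: 24.75
ee_pos: [636.2, -102.7, 210.7]
orientation: [1.957, 2.457, 0.001]
ft_force: [1.5, 1.2, -3.0]
width: 13.9
grasp_force: 30.0
```

```bash
python3 - <<'E'
from h import *
o=st(); print(o["moment"],o["grasp_force"])
E
```

```text
t 24.75 tcp [ 636.2 -102.7  210.7] yang 12.91 F [ 1.5  1.2 -3. ] w 13.9 q [-0.18  0.46  1.59  0.    1.08 -0.4 ]
[ 0.24063988 -0.24047503  0.12566173] 30.005473494529724
```

Moment 0.126 N m equals the screw friction, so the screw is turning. I continue.

>>> apply_moves(
  targets=[
    {"tx":0,"ty":0,"tz":-0.0002,"spin":-7},
    {"tx":0,"ty":0,"tz":-0.0005,"spin":-15},
    {"tx":0,"ty":0,"tz":-0.0007,"spin":-23},
    {"tx":0,"ty":0,"tz":-0.001,"spin":-31},
    {"tx":0,"ty":0,"tz":-0.0013,"spin":-39},
    {"tx":0,"ty":0,"tz":-0.0016,"spin":-47},
    {"tx":0,"ty":0,"tz":-0.0018,"spin":-55},
    {"tx":0,"ty":0,"tz":-0.002,"spin":-62},
  ],
)

```text
t: 25.55
ee_pos: [636.5, -102.9, 208.6]
orientation: [2.943, 1.098, 0.002]
ft_force: [3.4, 1.2, -3.7]
width: 14.1
grasp_force: 30.0
```

>>> apply_moves(
  targets=[
    {"tx":0,"ty":0,"tz":-0.0002,"spin":-7},
    {"tx":0,"ty":0,"tz":-0.0005,"spin":-15},
    {"tx":0,"ty":0,"tz":-0.0007,"spin":-23},
    {"tx":0,"ty":0,"tz":-0.001,"spin":-31},
    {"tx":0,"ty":0,"tz":-0.0013,"spin":-39},
    {"tx":0,"ty":0,"tz":-0.0016,"spin":-47},
    {"tx":0,"ty":0,"tz":-0.0018,"spin":-55},
    {"tx":0,"ty":0,"tz":-0.002,"spin":-62},
  ],
)

```text
t: 26.35
ee_pos: [636.6, -103.3, 206.6]
orientation: [3.088, -0.575, 0.002]
ft_force: [3.7, -1.3, -4.1]
width: 13.8
grasp_force: 30.0
```

```bash
python3 - <<'E'
from h import *
o=st(); print(o["moment"],o["grasp_force"])
for n in ["wrist"]:
    iw=save(n,"w9.png")
for k in ["grip","grip_end"]:
    for r in ctrl.pinpoint(k,"wrist")[:2]: print(k,round(r["score"],2),np.round(toworld("wrist",r["uv"],215.5)[:2],1))
E
```

```text
t 26.35 tcp [ 636.6 -103.3  206.6] yang -111.08 F [ 3.7 -1.3 -4.1] w 13.8 q [-0.18  0.47  1.6  -0.    1.07  1.76]
[-0.05377419 -0.42151419  0.13957926] 30.00876635313034
grip 0.56 [ 637.  -103.2]
grip_end 0.75 [599.  -90.8]
```

The total turn is 184°, so the screw stands at about 3.4 rad. I let go and rise clear.

>>> apply_moves(
  targets=[
    {"tx":0,"ty":0,"tz":0,"spin":0},
    {"tx":0,"ty":0,"tz":0,"spin":0},
    {"tx":0,"ty":0,"tz":0,"spin":0},
    {"tx":0,"ty":0,"tz":0,"spin":0},
    {"tx":0,"ty":0,"tz":0,"spin":0},
    {"tx":0,"ty":0,"tz":0.01,"spin":0},
    {"tx":0,"ty":0,"tz":0.04,"spin":0},
    {"tx":0,"ty":0,"tz":0.08,"spin":0},
  ],
  gripper=-1,
)

```text
t: 27.3
ee_pos: [634.8, -102.8, 286.4]
orientation: [3.09, -0.567, -0.006]
ft_force: [1.3, 0.3, -0.3]
width: 74.5
grasp_force: 0.0
```

>>> apply_moves(
  targets=[
    {"tx":-0.03,"ty":0,"tz":0.02,"spin":0},
    {"tx":-0.07,"ty":0,"tz":0.03,"spin":0},
    {"tx":-0.11,"ty":0,"tz":0.03,"spin":0},
    {"tx":-0.15,"ty":0,"tz":0.03,"spin":0},
    {"tx":-0.19,"ty":0,"tz":0.03,"spin":0},
    {"tx":-0.22,"ty":0,"tz":0.03,"spin":0},
    {"tx":-0.22,"ty":0,"tz":0.03,"spin":0},
    {"tx":-0.22,"ty":0,"tz":0.03,"spin":0},
  ],
)

```text
t: 28.1
ee_pos: [416.4, -103.2, 317.9]
orientation: [3.09, -0.568, 0.004]
ft_force: [0.2, -1.0, -0.5]
width: 87.5
grasp_force: 0.0
```

```bash
python3 - <<'E'
from h import *
st()
for n in ["top","scene"]:
    im=save(n,n+"10.png"); h=cv2.cvtColor(im,cv2.COLOR_RGB2HSV); m=(((h[...,0]<8)|(h[...,0]>172))&(h[...,1]>130)&(h[...,2]>60)).astype(np.uint8)
    c=proj(n,(635,-104,215)); w=np.zeros_like(m); w[int(c[1])-35:int(c[1])+35,int(c[0])-25:int(c[0])+25]=1; m&=w
    nn,l,s,_=cv2.connectedComponentsWithStats(m); i=1+np.argmax(s[1:,4]); q=np.argwhere(l==i)[:,::-1]
    W=np.array([toworld(n,u,215)[:2] for u in q]); mid=W.mean(0); d=np.linalg.svd(W-mid,full_matrices=False)[2][0]
    print(n,"grip bar",mid.round(1),"ang mod180",np.degrees(np.arctan2(d[1],d[0])).round(1)%180-180)
    y=cv2.inRange(h,(20,120,60),(35,255,255))
    if n=="top":
        O=np.array([634.5,-105.5]);a=np.radians(-5.8);Rm=np.array([[np.cos(a),np.sin(a)],[-np.sin(a),np.cos(a)]])
        for r in range(186,240,8):
            c=np.where(y[r,335:400])[0]
            if len(c): print(r,335+c.min(),np.round(Rm@(toworld("top",(335+c.min()-.5,r),30)[:2]-O),1),end="; ")
E
```

```text
t 28.1 tcp [ 416.4 -103.2  317.9] yang -110.82 F [ 0.2 -1.  -0.5] w 87.5 q [-0.27  0.01  1.93  0.    1.2   1.66]
top grip bar [ 635.3 -103.6] ang mod180 -20.80000000000001
186 370 [52.5  1. ]; 194 353 [31.4 44.6]; 202 353 [10.4 45. ]; 210 353 [-10.6  45.3]; 218 353 [-31.4  45.7]; 226 353 [-52.1  46.1]; 234 353 [-72.6  46.5]; scene grip bar [ 635.3 -102. ] ang mod180 -20.80000000000001
```

The bar stands at -200.8°, which puts the screw at about 3.40 rad, and the nest hasn't moved. I hand in.

```bash
python3 -c "
from workcell import ctrl
print(ctrl.close_job())"
```

```text
the job is handed in; nothing more can be done
None
```

The nest is against the end stop, square and centred to about 1–2 mm. The screw is wound about a quarter turn past contact (about 3.40 rad, worked out from the T-grip's angle), the grip is released, and the job is handed in; no verdict came back.

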